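# Fit the quick-release plate and raise the camera column to its second stop

## Robot

A 7-joint arm with a two-finger parallel gripper is mounted at the origin on the work surface. World frame = base frame: x ahead of the robot, y to its left, z up, the work surface at z = 0. Lengths are in mm, angles in degrees, forces in N, time in s.
With the tool pointing down it reaches from about 400 to 900 mm from the base axis. Payload 5.5 kg.
Tool frame: the origin (TCP) lies at the very end of the fingers, on their centre line; the grasp point (between the pads) lies 19 mm behind it; z points along the fingers, y is the line along which they close (so a half turn about z gives the same grasp; the last joint's range is limited). The gripper opens to 92 mm and grips with 3 to 60 N. Pads are 19 mm wide; open, the fingers measure 130 mm over their backs; the gripper's body (75 mm by 190 mm) begins 47 mm behind the grasp point.
Start: joints at [80.569, 28.699, -24.465, 88.831, 12.651, 65.22, -12.049], TCP at [269.697, -591.408, 226.729] pointing down, gripper open.
Joint ranges: [-164.97, 164.97], [-17.58, 116.51], [-87.97, 89.64], [11.32, 138.91], [-80.73, 260.73], [10.89, 115.49], [-147.41, 147.41]. Speed limits (degrees/s): [147.25, 147.25, 180, 180, 180, 180, 180].

## Interface

Orientations are given as a 3x3 rotation matrix whose columns are the frame's x, y, z axes.
In Python, from rig import ctrl gives the robot as it stands. Calls block until the motion is done:
- ctrl.movep(position, orientation): joint-space move of the TCP to a pose.
- ctrl.servo_line(position, feed=150, orientation=None, threshold=None): straight line of the TCP; orientation=None keeps the orientation; feed is the mean speed in mm/s. With threshold (N) it stops when the force on the tool has changed by that much, and returns True; else False.
- ctrl.movej(angles): joint-space move.
- ctrl.set_gripper(opening, newtons=None): opening from 0.0 (shut) to 1.0 (fully open); newtons is the grip in N (None keeps the last); returns when the fingers have stopped.
- ctrl.dwell(seconds).
- ctrl.inverse_kinematics(position, orientation): joint angles nearest the present ones, or None.
- ctrl.get_state(): the state.
- ctrl.get_image(name): name is "scene" or "top"; returns a dict with "frame" (480x640x3 uint8, red, green, blue), "camera_matrix" (3x3 intrinsics, pixels), "R" (3x3) and "t" (3): a world point X has camera coordinates R X + t. Camera axes: x right, y down, z forward; pixel columns grow to the right and rows downward; lengths in mm; the calibration is good to about 2 mm. A picture is of the moment at which its call begins. There is no depth.
A pose or a line that the arm cannot do raises ctrl.IKError and nothing moves.
- ctrl.close_job(): hands the job in; it is judged then, once.
The state is a dict: "t": time; "qpos": joint angles; "qd": joint speeds; "joint_efforts": joint torques, N m; "tool_pos": TCP position; "orientation": TCP orientation; "wrist_force": force on the tool from outside, world axes, zero at the start; "wrist_torque": the same for the moment, N m; "width": opening from 0.0 (shut) to 1.0 (fully open); "grip_force": force on a finger pad.
Only numpy, scipy, OpenCV 4.12 (cv2) and the standard library are available. Lean on these libraries where they do the work, as an engineer would, in place of code of your own. Each camera call takes 0.05 s, during which the arm holds its last target. There are 200 camera calls.

## Task

Get the camera column ready for filming: lay the small quick-release plate (one screw stud) stud up and fully home in the pocket on the column's head and let go of it while the column is still down, then take the head so that the release in its side is squeezed in, and draw the column up past its first stop to the second, which is as far as it goes. Finish there still holding the head up with the release squeezed right in and the plate flat in its pocket, because I will tighten the clamp collar while you hold. Leave the other things on the table where they are.

Things in the scene. Friction and masses are not known exactly. Their poses are not given: they have to be found in the camera images.
- plate: Small quick-release plate, loose on the table, stud up: a block 40 mm (its x) by 32 mm (its y) by 14 mm thick, aluminium with a 4 mm black rubber pad on top, and one steel screw stud (6.4 mm across, 10 mm high) in the middle of the pad; the lowest 3 mm bevelled in by 1.5 mm all round. 70 g. Origin: centre of its underside; z up, along the stud. It may go in either way round.
- head: Aluminium head on top of the telescoping column: a block 54 mm (its x) by 46 mm (its y) by 34 mm high, with a rectangular pocket in its top and the release in its +y side. Origin: centre of its underside, on the column's axis, 135 mm above the table while the column is down; z up. It goes straight up and down with the column and does not turn. Head and inner tube: about 0.45 kg, 1 N of friction.
- stand: The rest of the column, fixed to the table, axes as the head's. Origin: on the table, on the column's axis. Round foot 150 mm across and 16 mm high, outer tube 33 mm across, and at its top a clamp collar 38 mm across that ends 131 mm above the table, with a thumbscrew out to 44 mm from the axis along +x, 121 mm up. The inner tube is 23 mm across.
- pocket (a point): Centre of the pocket's floor, 29 mm above the head's origin, axes as the head's. The pocket is 44 mm (x) by 36 mm (y) and 5 mm deep, so the seated plate stands 9 mm out of it, with the stud 10 mm more.
- release_face (a point): Middle of the outer face of the release: a black ribbed tab 26 mm wide (along the head's x) and 18 mm high in the middle of the head's +y side, 13 mm above its underside, standing out 7 mm when free. It goes in along the head's -y. Over tab and head: 53 mm in y when free, 48 mm fully in; fingers closed on the tab and on the face across from it squeeze it.
- release (a joint): How far the release is squeezed in: 0 free, 0.005 m fully in. It is sprung (3 N to start, 8 N fully in). Squeezed in by more than 4 mm it draws the catch and the column slides freely; let go, the sprung catch drops into a stop's hole, or between the stops rubs in the tube so that the column stays there or sinks to the stop below.
- column (a joint): How far the column is drawn out, upwards: 0 down (caught there at the start), 0.045 m the first stop, 0.090 m the second stop, which is the end of its travel. While the release is squeezed it passes the first stop without catching, and sinks back by its own weight if it is not held up.
- long_plate: Another quick-release plate, too long for the pocket: 72 by 38 by 14 mm with two studs. Not needed. Origin: centre of its underside.
- tube_big: Big paint tube lying on the table, about 135 mm long plus its cap, 42 mm across at the shoulder. Origin on the table under its middle, x towards its cap. Not needed.
- tube_a: Small paint tube lying on the table, 85 mm long plus its cap, 25 mm across. Origin on the table under its middle, x towards its cap. Not needed.
- tube_b: Another small paint tube like it, on the robot's side of the column. Not needed.
- bottle: Clear bottle with a white cap standing on the table, 60 mm across, 150 mm high. Origin: centre of its underside. Not needed.
- tub: White plastic tub with a lid standing on the table, 100 mm across, 76 mm high. Origin: centre of its underside. Not needed.
- camera: Compact camera standing on the table, 112 mm wide (its y), 66 mm high, 40 mm deep plus a 30 mm lens towards its -x. Origin: centre of its underside. Not needed.
There are look-alikes about, which are no part of the job. Of the things that look like the stand, take the one that is farthest to the robot's right at the start.

How it is judged (in metres and radians):
On the way, in this order (a step that is already met when the one before it is completed fails the run):
1. the small plate lies stud up and fully home in the head's pocket, let go, with the column still down (horizontal distance between plate and pocket below 0.0035 m and z of plate in the frame of pocket between -0.002 and 0.002 m and angle between plate's own z axis and vertical below 0.06 rad and angle between the x axis of plate and the x axis of pocket, either way round below 0.12 rad and value of joint column below 0.005 m and contact force between the fingers and plate below 0.05 N), for 0.2 s.
2. with the release squeezed, the column is drawn up past its first stop (value of joint release above 0.0035 m and value of joint column above 0.05 m and contact force between the fingers and head above 2 N).
At the end, for the whole second after the job is handed in: Column at the second stop (over 86 of 90 mm) and still, held by the fingers on the head (over 3 N) with the release over 4 mm in; the small plate stud up in the pocket: within 3.5 mm of its middle, 2 mm of its floor, 0.06 rad of level, 0.12 rad of its direction (value of joint column above 0.086 m and velocity of joint column between -0.01 and 0.01 m/s and value of joint release above 0.004 m and contact force between the fingers and head above 3 N and horizontal distance between plate and pocket below 0.0035 m and z of plate in the frame of pocket between -0.002 and 0.002 m and angle between plate's own z axis and vertical below 0.06 rad and angle between the x axis of plate and the x axis of pocket, either way round below 0.12 rad); the arm keeps its last pose, push and grip.
It fails at once if another thing on the table is pushed away (more than 30 mm) (distance of any of long_plate, tube_big, tube_a, tube_b, bottle, tub, camera from where it was at the start of the episode above 0.03 m).
It also fails if it takes over 51 s, if anything falls off the work surface, if the arm or the gripper's body presses on something with over 40 N, if the wrist force passes 120 N, or if a joint passes its speed limit or range.

## Working session

There is one attempt and no reset: what is moved stays moved. The work goes in short steps, each a Python script; the robot and the scene stay as the last script left them, time stands still between calls to the robot, and variables do not carry over. Pictures are saved under pics/ and viewed, at most 10 in all, crops included, and the job is handed in when it is done.

```bash
mkdir -p pics
cat > h.py <<'E'
import numpy as np, cv2, pickle
from rig import ctrl
def snap(n,f):
    d=ctrl.get_image(n); pickle.dump(d,open(f'pics/{f}.pkl','wb')); cv2.imwrite(f'pics/{f}.png',d['frame'][:,:,::-1]); return d
def load(f): return pickle.load(open(f'pics/{f}.pkl','rb'))
def atz(d,px,z):
    R,t,K=[np.array(d[k],float) for k in('R','t','camera_matrix')]
    c=-R.T@t; v=R.T@np.linalg.solve(K,[px[0],px[1],1]); return c+v*(z-c[2])/v[2]
def proj(d,X):
    p=np.array(d['camera_matrix'])@(np.array(d['R'])@np.array(X,float)+np.array(d['t'])); return p[:2]/p[2]
def crop(f,x,y,w,h,k,o): cv2.imwrite(f'pics/{o}.png',cv2.resize(load(f)['frame'][y:y+h,x:x+w,::-1],None,fx=k,fy=k,interpolation=cv2.INTER_CUBIC))
E
python3 - <<'E'
from h import *
a=snap('scene','s0'); b=snap('top','t0')
for d in(a,b): print(-np.array(d['R']).T@d['t'],np.array(d['R'])[2],d['camera_matrix'][0])
E
```

```text
[1186.23970344  -95.32381334  788.03278801] [-0.7298117   0.09315014 -0.67727242] [454.24119612   0.         319.67008972]
[ 250.3055597   -11.4356391  1420.56977132] [ 0.15720746  0.01194069 -0.98749341] [525.49619662   0.         319.37110474]
```

View pics/s0.png

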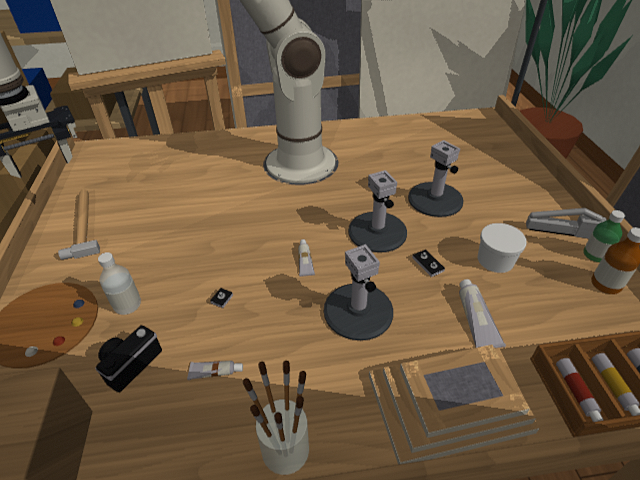

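View pics/t0.png

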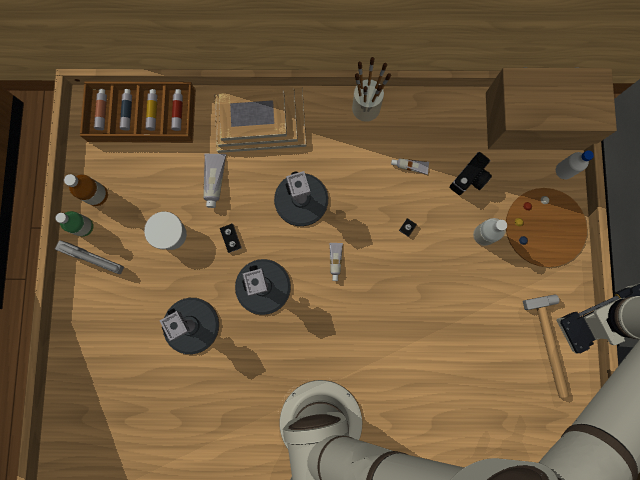

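The scene picture shows three stands at (360,290), (380,210) and (437,180); in the top view they are at (302,198), (263,286) and (190,325). Top view right is the robot's right, so the target is top (302,198) = scene (360,290). There are two plates: the small one with one stud at top (408,228) / scene (221,297), and the long one with two studs at top (231,238) / scene (429,262). I'll check the choice in a close crop.

Run:
```python
from h import *
def c(f,x,y,w,h,k): return cv2.resize(load(f)['frame'][y:y+h,x:x+w,::-1],None,fx=k,fy=k,interpolation=cv2.INTER_CUBIC)
A=np.hstack([c('t0',278,163,50,37,8),c('t0',390,210,50,37,8)])
B=np.hstack([c('s0',335,235,50,37,8),c('s0',196,280,50,37,8)])
cv2.imwrite('pics/c1.png',np.vstack([A,B]))
d=load('t0'); e=load('s0')
print(atz(d,(298,184),169),atz(e,(363,258),169),atz(d,(408,228),14),atz(e,(221,296),14),atz(d,(302,200),8),atz(d,(336,260),10))
```

```text
[589.55926759  57.77047739 169.        ] [598.38688097  61.80724787 169.        ] [ 511.04649936 -234.76028813   14.        ] [ 517.91570239 -231.40657721   14.        ] [587.85500865  54.82987465   8.        ] [422.0488376  -39.90998582  10.        ]
```

View pics/c1.png

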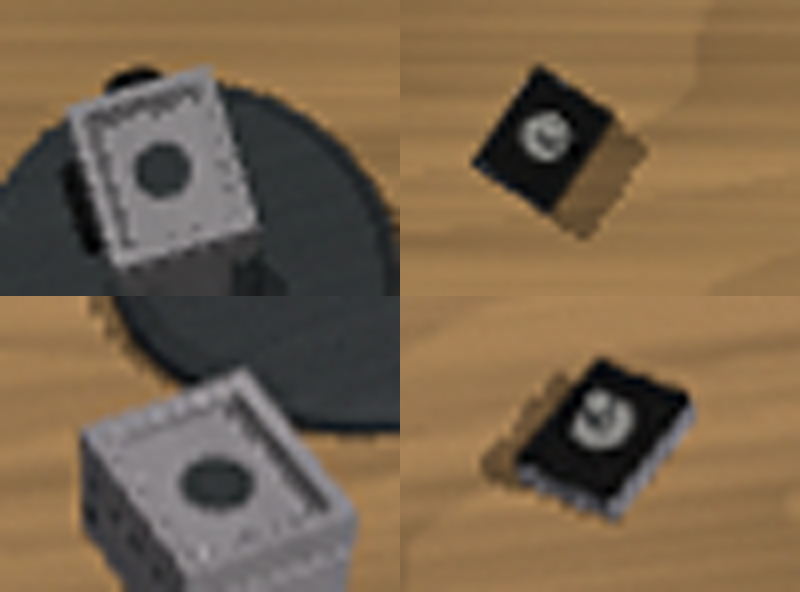

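The crop confirms the head: its pocket is empty, the tab faces +y (image left), and the thumbscrew faces +x. It also confirms the one-stud plate. Next I fit both poses from the corners.

```bash
cat >> h.py <<'E'
from scipy.optimize import least_squares
def fit(obs,wx,wy,z,x0):
    # obs: list of (d, [(px, sx, sy)])
    def f(p,ob=None):
        c,s=np.cos(p[2]),np.sin(p[2]); r=[]
        for d,L in (ob or obs):
            for px,sx,sy in L:
                a,b=sx*wx/2,sy*wy/2
                r+=list(proj(d,[p[0]+c*a-s*b,p[1]+s*a+c*b,z])-px)
        return np.array(r)
    for ob in [obs]+[[o] for o in obs]:
        q=least_squares(f,x0,args=(ob,),x_scale=[1,1,.01]); print(q.x[:2].round(1),np.degrees(q.x[2]).round(1),'rms px',np.sqrt(np.mean(q.fun**2)).round(2))
def up(ox,oy,L): return [(np.array([x/8-.4375+ox,y/8-.4375+oy]),sx,sy) for x,y,sx,sy in L]
E
python3 - <<'E'
from h import *
t=load('t0'); s=load('s0')
print('head')
fit([(t,up(278,163,[(68,105,1,1),(210,67,1,-1),(260,230,-1,-1),(118,268,-1,1)])),
     (s,up(335,235,[(80,430-296,1,-1),(247,368-296,-1,-1),(357,515-296,-1,1)]))],54,46,169,[590,58,.2])
print('plate')
fit([(t,up(390,210,[(138,63,1,1),(214,115,1,-1),(153,215,-1,-1),(71,162,-1,1)])),
     (s,up(196,280,[(200,61,-1,-1),(292,99,-1,1),(217,209,1,1),(117,168,1,-1)]))],40,32,14,[511,-233,-.6])
E
```

```text
head
[592.5  63.8] -23.2 rms px 7.93
[590.9  57.7] 16.9 rms px 0.19
[592.7  58.3] -75.5 rms px 1.55
plate
[ 516.2 -231.9] -32.6 rms px 0.77
[ 514.1 -233.6] -33.2 rms px 0.2
[ 518.8 -230.5] -32.2 rms px 0.31
```

```bash
cat >> h.py <<'E'
def Rz(deg):
    c,s=np.cos(np.radians(deg)),np.sin(np.radians(deg)); return np.array([[c,s,0],[s,-c,0],[0,0,-1.]])
E
python3 - <<'E'
from h import *
t=load('t0'); s=load('s0')
fit([(t,up(278,163,[(68,105,1,1),(210,67,1,-1),(260,230,-1,-1),(118,268,-1,1)])),
     (s,up(335,235,[(80,430-296,-1,-1),(247,368-296,-1,1),(357,515-296,1,1)]))],54,46,169,[590,58,.2])
for th in(-32.7,147.3): print(th,ctrl.inverse_kinematics([516,-232,100],Rz(th)))
for th in(17,-163): print(th,ctrl.inverse_kinematics([592,59,230],Rz(th)),ctrl.inverse_kinematics([592,59,224],Rz(th)))
st=ctrl.get_state(); print(st['t'],st['wrist_force'],st['orientation'])
E
```

```text
[592.2  59.1] 16.3 rms px 0.61
[590.9  57.7] 16.9 rms px 0.19
[593.8  60.2] 16.8 rms px 0.2
-32.7 [  36.97972832   28.66933761  -19.63446353  107.07449774   12.86122657
   46.40460675 -112.04882327]
147.3 [ 59.59588738  37.44370806 -50.7838295  106.33643261  35.77267227
  53.68700113  49.57550883]
17 [  31.94849482   31.06666111  -55.35043861   96.21791065   27.37768729
   67.39080351 -103.4123932 ] [  31.55044317   31.24001709  -54.73035321   96.58468685   27.45318567
   66.70060517 -103.46473291]
-163 [ 37.06645847  35.80751734 -64.87677409  96.07681704  34.17670928
  70.55782704  71.36832394] [ 35.98643856  35.11467666 -62.76737753  96.46082137  33.14625278
  69.29271582  72.16031288]
0.1 [ 0.25983096 -0.02476667 -0.34930404] [[ 9.09883646e-01  4.14862978e-01 -6.78767486e-04]
 [ 4.14863529e-01 -9.09882189e-01  1.62925667e-03]
 [ 5.83198265e-05 -1.76402987e-03 -9.99998442e-01]]
```

Run:
```python
from h import *
R=Rz(147.3)
ctrl.set_gripper(0.65)
ctrl.movep([516.2,-232,80],R)
print(ctrl.servo_line([516.2,-232,7],feed=80,threshold=8))
f0=ctrl.get_state()
ctrl.set_gripper(0.0,20)
s=ctrl.get_state(); print(f0['tool_pos'],s['t'],s['tool_pos'],s['width']*92,s['grip_force'],np.array(s['wrist_force'])-f0['wrist_force'])
ctrl.servo_line([516.2,-232,60],feed=100)
ctrl.movep([592.2,59.1,215],Rz(-163.3))
s=ctrl.get_state(); print(s['t'],s['width']*92,s['tool_pos'],s['wrist_force'])
snap('scene','s1');snap('top','t1')
def c(f,X,w,h,k):
    d=load(f);p=proj(d,X);x,y=int(p[0]-w/2),int(p[1]-h/2);print(f,x,y)
    return cv2.resize(d['frame'][y:y+h,x:x+w,::-1],None,fx=k,fy=k,interpolation=cv2.INTER_CUBIC)
cv2.imwrite('pics/c2.png',np.hstack([c('s1',[592,59,200],50,74,8),c('t1',[592,59,200],50,74,8)]))
```

```text
False
[ 516.67597304 -232.01888376    7.44614232] 4.1167 [ 516.28561837 -232.18501506    7.19618859] 31.724670761333957 20.000187903642654 [-0.49579001 -0.61950495  3.00413892]
6.075 31.843855252084353 [592.01475215  56.52580956 213.67959377] [ 0.27746376  0.86055561 -2.36134935]
s1 336 207
t1 271 142
```

View pics/c2.png

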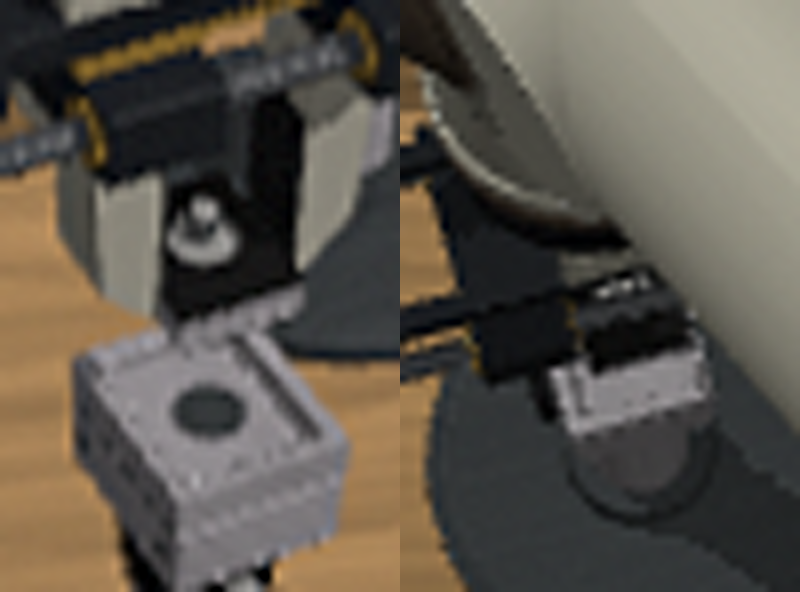

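The left half (scene) shows the plate held stud up above the pocket: its pad's front edge runs from (172,310) to (300,278), and the head's corners are at (75,360) left and (347,440) right. In the right half (top view) the arm hides it. The arm had not settled yet, so I'll look again in the scene view.

Run:
```python
from h import *
ctrl.servo_line([592.2,59.1,195],feed=100); ctrl.dwell(.3)
s=ctrl.get_state(); print(s['t'],s['tool_pos'],s['wrist_force'],s['orientation'])
snap('scene','s2')
crop('s2',330,215,66,60,10,'c3')
```

```text
6.825 [592.41941734  59.30738032 195.34549357] [-0.03320906 -0.53888998 -1.63868192] [[-9.57767913e-01 -2.87541756e-01  6.02155063e-04]
 [-2.87541740e-01  9.57768101e-01  1.14622810e-04]
 [-6.09683755e-04 -6.33626653e-05 -9.99999812e-01]]
```

View pics/c3.png

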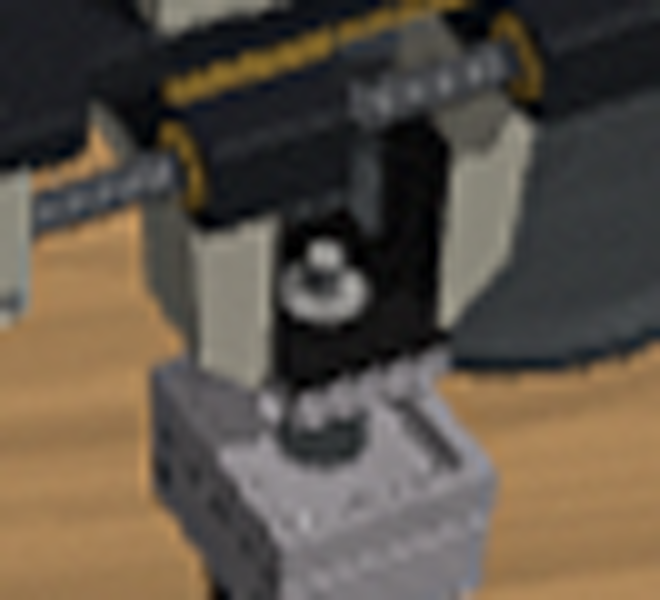

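The scene crop shows the pad's front corners at (275,388) and (445,348), and the head's top corners at (155,370), (280,545) and (495,478). From these I compute the plate-to-head offset in this one camera.

Run:
```python
from h import *
d=load('s2')
U=lambda x,y:np.array([x/10-.45+330,y/10-.45+215])
fit([(d,[(U(155,370),-1,-1),(U(280,545),1,-1),(U(495,478),1,1)])],54,46,169,[592,59,.29])
fit([(d,[(U(275,388),1,-1),(U(445,348),1,1)])],40,32,202.1,[592,59,.29])
fit([(d,[(U(268,418),1,-1),(U(447,372),1,1)])],40,32,191.1,[592,59,.29])
```

```text
[594.2  60.4] 15.6 rms px 0.39
[594.2  60.4] 15.6 rms px 0.39
[594.2  58.6] 8.6 rms px 0.22
[594.2  58.6] 8.6 rms px 0.22
[590.3  59.5] 8.8 rms px 0.67
[590.3  59.5] 8.8 rms px 0.67
```

Run:
```python
from h import *
d=load('s2'); k=12;ox,oy=334,228
im=cv2.resize(d['frame'][oy:oy+46,ox:ox+50,::-1],None,fx=k,fy=k,interpolation=cv2.INTER_CUBIC)
def box(x,y,yaw,wx,wy,z,col):
    c,s=np.cos(np.radians(yaw)),np.sin(np.radians(yaw))
    P=[(proj(d,[x+c*a*wx/2-s*b*wy/2,y+s*a*wx/2+c*b*wy/2,z])-[ox,oy]+.5)*k for a,b in((1,1),(1,-1),(-1,-1),(-1,1))]
    cv2.polylines(im,[np.int32(P)],True,col,1)
box(593.8,60.2,16.7,54,46,169,(0,255,0)); box(593.8,60.2,16.7,44,36,169,(0,255,0))
box(593.8,60.2,16.7,40,32,202.1,(0,0,255)); box(593.8,60.2,16.7,40,32,191.1,(255,255,0))
cv2.imwrite('pics/c4.png',im)
```

```text
(no output)
```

View pics/c4.png

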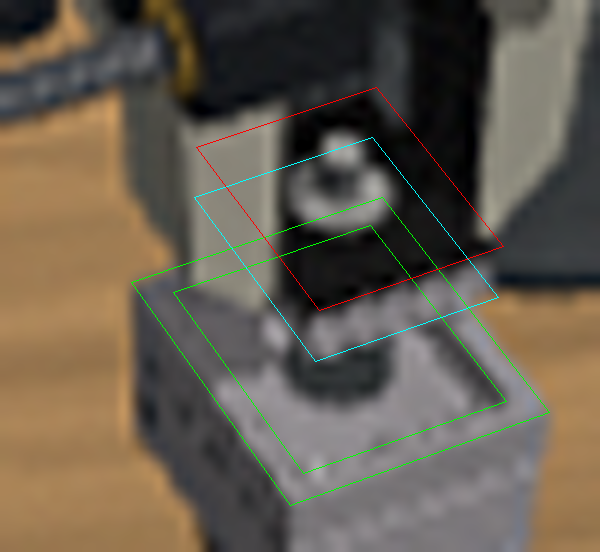

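The overlay shows the head outline matching. The plate's lower front corners at about (312,350) and (495,290), plus the stud base at (338,195), put the plate about 1.5 mm short along the head's x and 0.5 mm along y. I'll correct that and lower it under force watch; seated should be TCP z ≈ 171.2.

Run:
```python
from h import *
p=[593.5,60.0]
ctrl.servo_line([*p,180],feed=60); ctrl.dwell(.2)
hit=ctrl.servo_line([*p,168.5],feed=15,threshold=5)
s=ctrl.get_state(); print(hit,s['t'],s['tool_pos'],s['wrist_force'],s['wrist_torque'])
```

```text
True 8.075 [593.44523505  59.94309876 171.18780569] [-0.99973093  0.58907692  4.89598785] [0.03433315 0.01214142 0.01599061]
```

Contact came at z = 171.19, exactly the seated height. I'll release, rise and check.

Run:
```python
from h import *
ctrl.set_gripper(0.5); s=ctrl.get_state(); print(s['tool_pos'],s['width']*92,s['wrist_force'])
ctrl.servo_line([593.4,59.9,215],feed=100); ctrl.set_gripper(1.0); ctrl.dwell(.2)
s=ctrl.get_state(); print(s['t'],s['tool_pos'],s['wrist_force'])
snap('scene','s3'); d=load('s3'); k=12;ox,oy=334,228
im=cv2.resize(d['frame'][oy:oy+50,ox:ox+50,::-1],None,fx=k,fy=k,interpolation=cv2.INTER_CUBIC)
im2=im.copy()
c,sn=np.cos(np.radians(16.7)),np.sin(np.radians(16.7))
for wx,wy,z,col in((54,46,169,(0,255,0)),(40,32,178,(0,0,255))):
    P=[(proj(d,[593.8+c*a*wx/2-sn*b*wy/2,60.2+sn*a*wx/2+c*b*wy/2,z])-[ox,oy]+.5)*k for a,b in((1,1),(1,-1),(-1,-1),(-1,1))]
    cv2.polylines(im,[np.int32(P)],True,col,1)
cv2.imwrite('pics/c5.png',cv2.resize(im,(600,600)))
```

```text
[592.74573234  59.58838416 170.11367135] 46.157623498620026 [-0.30077139  0.14435894  0.70924367]
10.2583 [593.40599686  59.86286462 215.01040514] [ 0.5134578   0.05074875 -0.84668149]
```

View pics/c5.png

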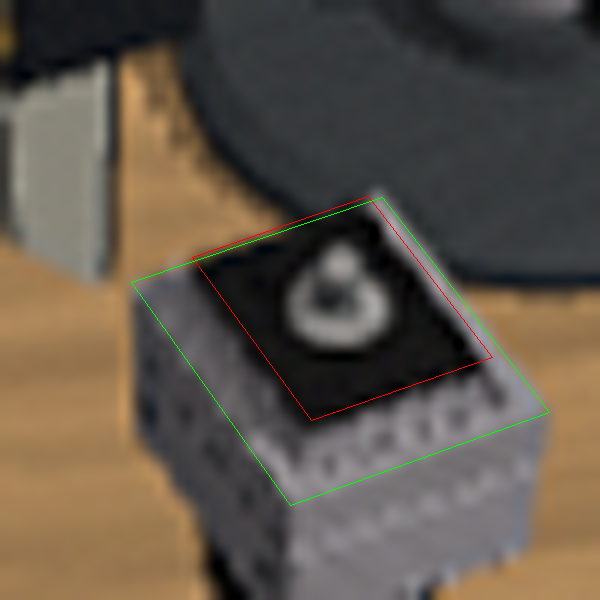

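The picture shows the plate seated flat with the stud at (338,285). The pad sits about 1.5 mm to the -y side but inside the pocket, and it matches the seated-height outline. Next I grip the head.

Run:
```python
from h import *
p=np.array([592.6,62.4])
ctrl.servo_line([*p,195],feed=100)
hit=ctrl.servo_line([*p,135],feed=60,threshold=8); ctrl.dwell(.2)
f0=ctrl.get_state(); print(hit,f0['t'],f0['tool_pos'],f0['wrist_force'])
if not hit:
    ctrl.set_gripper(0.0,20); ctrl.dwell(.3); s=ctrl.get_state()
    yh=np.array([-.287,.958,0])
    print(s['width']*92,s['grip_force'],s['tool_pos'],(np.array(s['wrist_force'])-f0['wrist_force']),'lat',(np.array(s['wrist_force'])-f0['wrist_force'])@yh,(s['tool_pos']-np.array(f0['tool_pos']))@yh)
```

```text
False 12.0083 [592.82253612  62.39364826 135.35445286] [-0.14182084  0.18491238 -0.41215932]
48.10641835940067 19.991152323782444 [592.82821337  61.77034652 134.96083799] [ 0.67535749 -3.57554297 -0.43508432] lat -3.6191977626821794 -0.598752442781379
```

Width 48.1 mm means the release is fully in. I'll relieve the small side load, grip firmer and draw up.

Run:
```python
from h import *
p=np.array([592.6,62.4])-.7*np.array([-.287,.958])
ctrl.servo_line([*p,135],feed=20); ctrl.set_gripper(0.0,40); ctrl.dwell(.2)
s=ctrl.get_state(); print(s['width']*92,s['tool_pos'],s['wrist_force'])
ctrl.servo_line([*p,215],feed=50); s=ctrl.get_state(); print(s['width']*92,s['tool_pos'],s['wrist_force'])
hit=ctrl.servo_line([*p,228],feed=15,threshold=12); ctrl.dwell(.4)
s=ctrl.get_state(); print(hit,s['t'],s['width']*92,s['grip_force'],s['tool_pos'],s['wrist_force'])
snap('scene','s4'); d=load('s4'); q=proj(d,[593,60,265]).astype(int); print(q)
crop('s4',q[0]-40,q[1]-25,80,60,10,'c6')
```

```text
47.3917445834679 [592.81992824  61.73695461 134.95486403] [ 1.36334262 -1.66292273 -1.14538398]
47.494543772785725 [592.79879805  61.70163038 214.97921091] [ 3.0060916  -0.59100888 -3.52031093]
True 16.5667 47.51270496577731 39.97549965977669 [592.79408671  61.66199387 223.40313746] [ 3.07359798  4.74053629 -3.02641507]
[364 217]
```

View pics/c6.png

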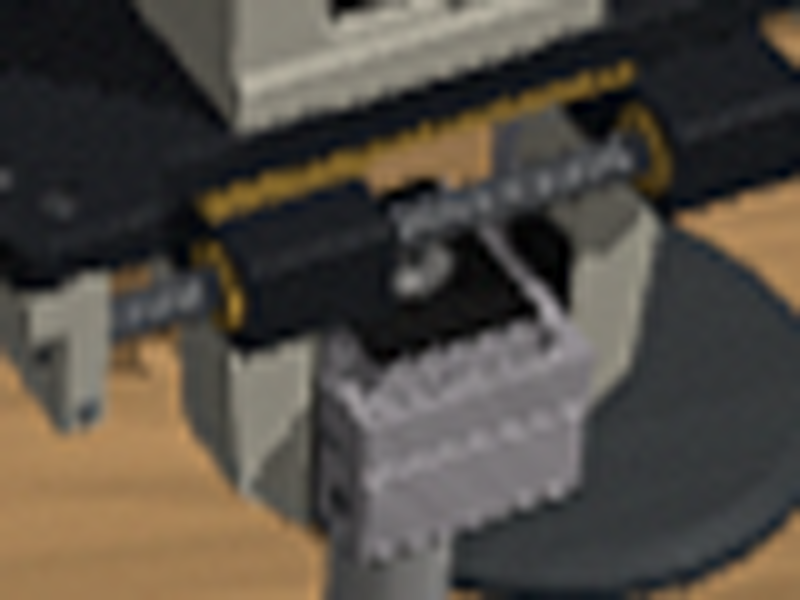

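The picture shows the head held between the fingers, with the plate flat in its pocket and its stud at about (420,265). The rise is 88.4 mm. I'll ease it onto the end stop.

Run:
```python
from h import *
p=np.array([592.6,62.4])-.7*np.array([-.287,.958])
for z in(224.5,225.5,226.3):
    ctrl.servo_line([*p,z],feed=8); ctrl.dwell(.3)
    s=ctrl.get_state(); print(z,s['t'],s['width']*92,s['grip_force'],s['tool_pos'],s['wrist_force'])
    if s['wrist_force'][2]<-10: break
```

```text
224.5 17.3083 47.723605452612134 39.997190460562706 [592.81034542  61.64971895 224.44724404] [ 4.10757989  2.34551893 -5.58300488]
225.5 17.8833 47.66323239644747 39.99711446464062 [592.76200416  61.65265728 225.01685053] [ 4.80231333  2.36064009 -9.09047545]
226.3 18.4333 47.45983211810289 39.99571122229099 [592.7555283   61.65014941 225.05367108] [  6.29482762   2.67256468 -13.56142225]
```

The TCP sits against the end stop at 225.05 mm (90.1 mm of travel), with the upward force rising and no slip.

```bash
python3 -c "
from h import *
ctrl.dwell(.5);s=ctrl.get_state();print(s['tool_pos'],s['width']*92,s['wrist_force']);print(ctrl.close_job())"
```

```text
[592.76641586  61.67471145 225.0851673 ] 47.47770020871235 [  6.09008129   3.06139293 -14.39811639]
the job is handed in; nothing more can be done
None
```

I handed the job in: the small plate is flat in the pocket, and the column is at its second stop with the head still held up and the release squeezed in; the verdict was not shown.

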